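# Fit the tube block into the dry-block heater and lock it

### The arm

A 6-joint arm with a two-finger parallel gripper is mounted at the origin on the work surface; the furniture and walls round the work are solid. World frame = base frame: x ahead of the robot, y to its left, z up, the work surface at z = 0. Lengths are in mm, angles in rad, forces in N, time in s.
With the tool pointing down it reaches from about 325 to 900 mm from the base axis. Payload 3.5 kg.
Tool frame: the origin (TCP) lies on the centre line of the jaws, within the pads' length; the fingertips stand 14 mm ahead of it and the grasp point (between the pads) lies 5 mm behind it; z points along the fingers, y is the line along which they close (so a half turn about z gives the same grasp; the last joint's range is limited). The gripper opens to 85 mm and grips with 20 to 120 N. Pads are 22 mm wide; open, the fingers measure 114 mm over their backs; the gripper's body (76 mm by 85 mm) begins 54 mm behind the grasp point. The pads swing forward as they close: fully open they stand 13 mm farther back than shut.
Start: joints at [-1.383, 0.276, -0.026, 1.268, 0, 1.467], TCP at [179.187, -598.76, 245.313] pointing down, gripper open.
Joint ranges: [-3.12, 3.12], [-0.85, 1.88], [-1.08, 1.24], [-1.95, 2.15], [-1.57, 1.53], [-3.14, 3.14]. Speed limits (rad/s): [2.57, 2.57, 3.14, 3.14, 3.14, 3.14].

### API

Orientations are given as a unit quaternion [x, y, z, w].
In Python, from bench import robot gives the robot as it stands.
- The arm moves only by the tool carry_out, never from a script. Its argument "deltas" is a list of rows, each a list of 4 numbers: the shift along the tool's x, y, z in cm, then the turn about the tool's z in degrees. A call has 1 to 12 rows; each row shifts and turns the commanded pose from where the row before left it, along the tool's axes as they then stand; what a row does not reach is not made up. A row lasts 1/12 s, in which the tool goes at most 41.7 mm and 7.16 degrees, less where a joint would pass 70% of its speed; a pose out of reach is approached as far as the arm can. A call with a gripper value outside its range is refused whole. "fingers" is the opening, from 0 (shut) to 1 (fully open), set as the call begins (left out, the last holds). The fingers move at their own pace and stop on an object; "squeeze" is the grip in N (left out, the last holds). Time passes only in rows, so rows that do not move let the fingers close. It gives the time, the measured TCP pose, the force, the opening and the grip force at its end, in the units of the state.
- robot.get_state(): the state, without advancing time (a new reading comes with each control period).
- robot.camera(name): name is "scene" or "top" or "wrist"; returns a dict with "color" (480x640x3 uint8, red, green, blue), "fx", "fy", "cx", "cy" (pixels), "R" (3x3) and "t" (3): a world point X has camera coordinates R X + t; the wrist camera has in their place "T_tool_cam" (4x4, takes a point from camera to tool coordinates, whose origin is the TCP and whose axes are the flange's). Camera axes: x right, y down, z forward; pixel columns grow to the right and rows downward; lengths in mm; the calibration is good to about 2 mm. A picture is of the moment at which its call begins: read the wrist's pose just before it. There is no depth.
- robot.hand_in(): hands the job in; it is judged then, once.
Trained networks look in a picture, given as the dict that the camera call returned (one of the last four; its "shot" number tells which), for a name from the list of things; names that differ only in an ending like _2 or _b are one class to them, and where a whole thing is asked for, a point or a joint stands for the part that bears it (a point fixed in the world has none). Each returns a list of dicts, best first, with "conf" (0 to 1); they miss things now and then, are a little off and sometimes report something else, mostly with a low value. They report only what shows in the picture. A call takes as long as a camera call.
- robot.spot_in(picture, name): "bbox" ([centre column, centre row, width, height] in pixels, round what is visible of it).
- robot.cut_out(picture, name): "region" (480x640 bool, what is visible of it) and "bbox" ([centre column, centre row, width, height] in pixels, round what is visible of it).
- robot.tip_of(picture, name): "uv" ([column, row] in pixels: a listed point, or the origin of a listed thing).
The state is a dict: "time": time; "q": joint angles; "qd": joint speeds; "tau": joint torques, N m; "ee_pos": TCP position; "tool_rot": TCP orientation; "ft_force": force on the tool from outside, world axes, zero at the start; "torque": the same for the moment, N m; "grip_width": opening from 0.0 (shut) to 1.0 (fully open); "grasp_force": force on a finger pad.
Only numpy, scipy, OpenCV 4.12 (cv2) and the standard library are available. Lean on these libraries where they do the work, as an engineer would, in place of code of your own. Each camera call takes 0.05 s, during which the arm holds its last target. There are 200 camera calls.

### The job

Slide the aluminium tube block along the heater's slideway until it meets the stop and stands over the recess, then press it down until it lies flush, fully home, past the spring plungers. Then push the keeper fully over it to lock it in, and leave the small bottle and the petri dish beside the heater where they stand.

Things in the scene. Friction and masses are not known exactly. Their poses are not given: they have to be found in the camera images.
- heater: White dry-block heater, 132 mm wide (its x), 270 mm long (its y), fixed to the worktop. Origin: on the worktop under the centre of its recess; z up, axes along its sides. An open slideway runs along its y axis to the recess; behind the recess (y = 39 to 105 mm) stands a control head, top 72 mm high. The keeper is on its near (-x) side.
- slideway_end (a point): Open end of the slideway, on its centre line: a level deck 48 mm above the worktop, 62.4 mm wide, from here (heater y = -165 mm) along the heater's +y to the recess. Aluminium rails 8 mm high and 8 mm wide flank slideway and recess; the near one has a gap for the keeper.
- well_mouth (a point): Centre of the mouth of the recess, at deck height (48 mm above the worktop). The recess is 62.4 mm (heater x) by 78.4 mm (heater y) and 34 mm deep, its floor 14 mm above the worktop.
- stop_face (a point): Middle of the stop at deck height: the upright face of the control head, 39.2 mm beyond (heater +y) the recess centre, reaching 24 mm above the deck. The block slides against it and then stands over the recess.
- plunger_line (a point): Height of six spring plungers (3.4 mm below the deck): round noses that project 3.4 mm from the recess's two long walls at heater y = -28, 0 and +28 mm. A block slid over the recess rests on them, about 2 mm below the deck. 5 to 15 N down on its middle forces it past them (off the middle it tilts and may jam); it then goes easily to the floor, where the noses grip over its shoulder.
- block: Loose plain aluminium tube block, 60 (x) by 76 (y) by 34 mm high, 0.21 to 0.33 kg. It lies between the rails, axes nearly along the heater's, its centre 90 to 125 mm short of the recess centre. The lower 28 mm are the full 60 x 76 mm, edges rounded by 4 mm. Origin: centre of its underside; z up. Pressed home, it stands on the recess floor with its top level with the deck.
- block_top (a point): Centre of the block's top face, 34 mm above its underside. The top 6 mm of the block measure 50 x 66 mm, with eight blind holes of 10 mm in two rows at x = -13 and +13 mm and plain metal between them.
- keeper (a joint): Travel of the keeper, a flat steel bolt 18 mm wide, 6 mm thick, beside the recess's middle; slides along the heater's +x. 0 = withdrawn (tip 33 mm from the recess centre), 0.022 m = fully home, 11 mm short of the centre, over the block. Starts at 0 to 0.003, stays where left, takes about 2 N. Its underside is 2.5 mm above the deck: a block that is not home stops it.
- keeper_knob (a point): Centre of the top of the keeper's black knob, an upright post 14 mm in diameter and 24 mm high; its foot, the keeper's top face, is 56.5 mm above the worktop and its top 80.5 mm. With the keeper at 0 it is 55 mm from the recess centre on the heater's -x side; the keeper's plate reaches 21 mm farther to -x.
- pe_bottle_1: Loose small white plastic bottle with a screw cap, 48 mm in diameter, 83 mm high, on the worktop beside the slideway on its near side; leave it. Origin: centre of its underside.
- petri_1: Loose closed petri dish, 60 mm in diameter, 14 mm high, on the worktop beside the slideway on its far side; leave it. Origin: centre of its underside.

How it is judged (in metres and radians):
On the way, in this order (a step that is already met when the one before it is completed fails the run):
1. the block stands over the recess, still up (y of block in the frame of heater above -0.004 m and z of block in the frame of heater above 0.035 m), for 0.1 s.
2. the block is pressed flush, fully down in the recess (z of block in the frame of heater below 0.0158 m and horizontal distance between block and heater below 0.005 m and angle between block's own z axis and vertical below 0.04 rad), for 0.2 s.
At the end, for the whole second after the job is handed in: The block lies in the recess, its underside within 1.8 mm of the recess floor (so its top is flush with the deck), level within 0.04 rad, centred within 5 mm and at rest, and the keeper is pushed at least 18 mm over it (all of step 2 and value of joint keeper above 0.018 m and linear speed of block below 0.02 m/s); the robot touches nothing.
It fails at once if the bottle or the dish is moved by more than 30 mm, or the bottle is tipped (distance of any of pe_bottle_1, petri_1 from where it was at the start of the episode above 0.03 m or angle between pe_bottle_1's own z axis and vertical above 0.5 rad).
It also fails if it takes over 50 s, if anything falls off the work surface, if the arm or the gripper's body presses on something with over 40 N, if the wrist force passes 120 N, or if a joint passes its speed limit or range.

## Working session

There is one attempt and no reset: what is moved stays moved. The work goes in short steps, Python scripts to look and compute and a tool call to move; the robot and the scene stay as the last step left them, time stands still between calls to the robot, and variables do not carry over. Pictures are saved under pics/ and viewed, at most 10 in all, crops included, and the job is handed in when it is done.

Besides the shell and the picture viewer there is one more tool, called after "Call:" as a command line: name --pt "numbers of a row" for each row, then --argument value for the rest. carry_out: Moves the arm, as the interface text tells. Its arguments: {"type":"object","properties":{"deltas":{"type":"array","items":{"type":"array","items":{"type":"number"}}},"fingers":{"type":"number"},"squeeze":{"type":"number"}},"required":["deltas"]}

```bash
ls; mkdir -p pics
cat > h.py <<'E'
import numpy as np, cv2
from bench import robot
from scipy.spatial.transform import Rotation as Ro
def ray(c,uv,z):
    R=np.array(c["R"]);t=np.array(c["t"])
    d=R.T@np.array([(uv[0]-c["cx"])/c["fx"],(uv[1]-c["cy"])/c["fy"],1]);o=-R.T@t
    return o+d*(z-o[2])/d[2]
def wcam(name="wrist"):
    s=robot.get_state();c=robot.camera("wrist")
    T=np.array(c["T_tool_cam"]);Rt=Ro.from_quat(s["tool_rot"]).as_matrix()
    Rw=Rt@T[:3,:3];o=Rt@T[:3,3]+np.array(s["ee_pos"])
    c["R"]=Rw.T;c["t"]=-Rw.T@o
    return c
def save(c,n): cv2.imwrite("pics/"+n+".png",c["color"][:,:,::-1])
E
python3 - <<'E'
from h import *
H=dict(slideway_end=48,well_mouth=48,stop_face=48,block_top=82,keeper_knob=80.5,block=48,pe_bottle_1=0,petri_1=0,heater=0)
s=robot.get_state();print(s["time"],s["ee_pos"],s["tool_rot"],s["ft_force"])
for n in("top","scene"):
    c=robot.camera(n);save(c,n)
    for k,z in H.items():
        for r in robot.tip_of(c,k)[:1]: print(n,k,np.round(r["uv"]),round(r["conf"],2),np.round(ray(c,r["uv"],z),1))
E
```

```text
pics
0.0 [ 179.03440043 -598.01715025  244.15194723] [ 9.89448411e-01  1.44881244e-01 -6.25500566e-05 -1.12420988e-03] [-0.41817031  0.33809566  0.18642733]
top slideway_end [393. 258.] 0.71 [ 513.8 -151.    48. ]
top well_mouth [308. 258.] 0.86 [517.9  24.9  48. ]
top stop_face [290. 262.] 0.93 [508.5  62.8  48. ]
top block_top [368. 258.] 0.6 [510.5 -95.1  82. ]
top keeper_knob [313. 284.] 0.74 [462.1  15.4  80.5]
top block [369. 258.] 0.97 [ 513.5 -100.8   48. ]
top pe_bottle_1 [359. 308.] 0.82 [409.6 -81.3   0. ]
top petri_1 [338. 222.] 0.8 [597.  -40.2   0. ]
top heater [309. 260.] 0.82 [516.8  24.2   0. ]
scene slideway_end [347. 297.] 0.95 [ 517.8 -142.4   48. ]
scene well_mouth [302. 241.] 0.64 [514.7  17.8  48. ]
scene stop_face [292. 229.] 0.89 [514.8  58.3  48. ]
scene block_top [331. 264.] 0.94 [516.2 -90.4  82. ]
scene keeper_knob [274. 236.] 0.67 [461.8  22.3  80.5]
scene block [333. 282.] 0.73 [ 514.2 -102.6   48. ]
scene pe_bottle_1 [278. 314.] 0.64 [415.7 -83.5   0. ]
scene petri_1 [353. 265.] 0.72 [593.7 -42.2   0. ]
scene heater [304. 257.] 0.78 [520.6  21.5   0. ]
```

View pictures.

Run:
```python
import cv2,numpy as np
a=cv2.imread("pics/top.png")[180:340,220:460];b=cv2.imread("pics/scene.png")[180:360,200:440]
cv2.imwrite("pics/both.png",np.hstack([cv2.resize(a,(400,300),interpolation=3)if 0 else cv2.resize(a,(400,267)),cv2.resize(b,(356,267))]))
```

```text
(no output)
```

View pics/both.png

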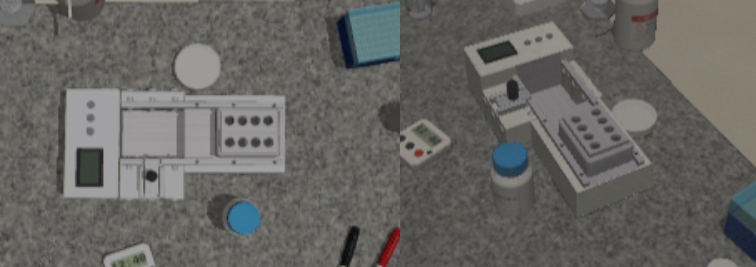

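Call:
carry_out --pt "0 0 0 5.6" --pt "0 0 0 5.6" --pt "0 0 0 5.5" --pt "2.2 -2.9 0 0" --pt "2.2 -2.9 0 0" --pt "2.2 -2.9 0 0" --pt "2.2 -2.9 0 0" --pt "2.2 -2.9 0 0" --pt "2.2 -2.9 0 0" --pt "2.2 -2.9 0 0" --pt "2.2 -2.9 0 0" --pt "2.2 -2.9 0 0" --fingers 0

```text
time: 2.0
ee_pos: [378.1, -336.4, 245.6]
tool_rot: [1.0, -0.0, 0.0, 0.0]
ft_force: [1.0, -0.8, -0.1]
grip_width: 0.002
grasp_force: 0.0
```

Call:
carry_out --pt "2.3 -2.9 0 0" --pt "2.3 -2.9 0 0" --pt "2.3 -2.9 0 0" --pt "2.3 -2.9 0 0" --pt "2.3 -2.9 0 0" --pt "2.3 -2.9 0 0" --pt "0 0 0 0" --pt "0 0 0 0"

```text
time: 2.67
ee_pos: [516.4, -162.5, 245.3]
tool_rot: [1.0, 0.002, -0.0, 0.0]
ft_force: [-0.6, 0.1, -0.7]
grip_width: 0.0
grasp_force: 0.0
```

```bash
cat > m.py <<'E'
from h import *
import sys
H=dict(slideway_end=48,well_mouth=48,stop_face=48,block_top=82,keeper_knob=80.5)
s=robot.get_state();print(s["time"],s["ee_pos"],Ro.from_quat(s["tool_rot"]).as_matrix()[:2].round(4).tolist(),s["ft_force"])
for n in("wrist","top","scene"):
    c=wcam() if n=="wrist" else robot.camera(n);save(c,n+sys.argv[1])
    for k,z in H.items():
        for r in robot.tip_of(c,k)[:1]: print(n,k,np.round(r["uv"]),round(r["conf"],2),np.round(ray(c,r["uv"],z),1))
E
python3 m.py 2
```

```text
2.6667 [ 516.36344163 -162.47130374  245.29895373] [[1.0, 0.0031, -0.0001], [0.0031, -1.0, -0.0002]] [-0.62719123  0.09149834 -0.6841645 ]
wrist slideway_end [300. 220.] 0.96 [ 512.8 -143.6   48. ]
wrist well_mouth [113. 214.] 0.77 [518.1  20.3  48. ]
wrist stop_face [ 68. 215.] 0.81 [516.9  59.5  48. ]
wrist block_top [235. 229.] 0.65 [512.8 -93.6  82. ]
wrist keeper_knob [101. 286.] 0.91 [463.   21.5  80.5]
top slideway_end [393. 258.] 0.97 [ 512.1 -150.6   48. ]
top well_mouth [311. 258.] 0.59 [516.1  18.9  48. ]
top block_top [370. 258.] 0.93 [511.2 -98.3  82. ]
top keeper_knob [313. 282.] 0.69 [465.9  16.3  80.5]
scene slideway_end [346. 297.] 0.73 [ 515.9 -140.9   48. ]
scene well_mouth [299. 240.] 0.93 [512.4  22.3  48. ]
scene stop_face [294. 231.] 0.73 [516.2  51.5  48. ]
scene block_top [329. 263.] 0.89 [513.7 -87.7  82. ]
scene keeper_knob [272. 237.] 0.57 [457.5  20.3  80.5]
```

View pics/wrist2.png

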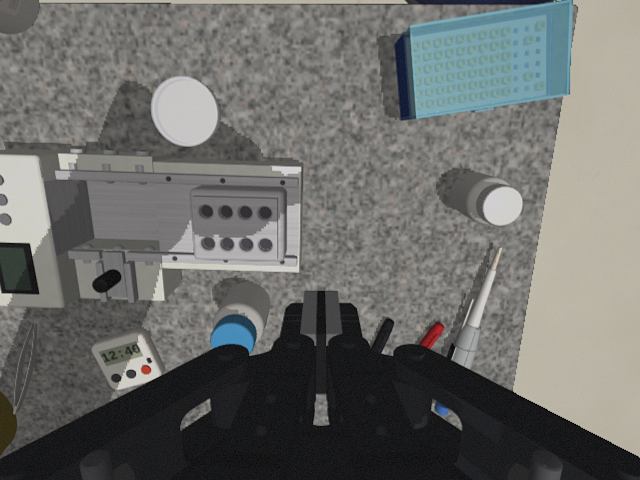

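Call:
carry_out --pt "-0.4 0.4 2.8 1.9" --pt "0 0 4 0" --pt "0 0 4 0" --pt "0 0 4 0" --pt "0 0 2.3 0" --pt "0 0 0 0" --pt "0 0 0 0"

```text
time: 4.15
ee_pos: [510.3, -167.4, 73.2]
tool_rot: [1.0, -0.017, -0.002, -0.001]
ft_force: [-0.2, -0.2, -0.1]
grip_width: -0.003
grasp_force: 0.0
```

Call:
carry_out --pt "0 -1 0 0" --pt "0 -1 0 0" --pt "0 -1 0 0" --pt "0 -1 0 0" --pt "0 -1 0 0" --pt "0 -1 0 0" --pt "0 0 0 0"

```text
time: 4.73
ee_pos: [513.3, -105.7, 74.6]
tool_rot: [1.0, -0.016, -0.0, -0.001]
ft_force: [-0.2, 0.2, 0.3]
grip_width: -0.003
grasp_force: 0.0
```

```bash
python3 m.py 3
```

```text
4.7333 [ 513.29463619 -105.7174519    74.56990961] [[0.9995, -0.0315, -0.0], [-0.0315, -0.9995, 0.0012]] [-0.15923024  0.24043211  0.29389623]
wrist slideway_end [405. 301.] 0.96 [ 510.7 -142.5   48. ]
wrist well_mouth [ 38. 302.] 0.97 [515.4  21.5  48. ]
wrist stop_face [406. 298.] 0.51 [ 512.4 -143.2   48. ]
wrist block_top [169. 344.] 0.72 [512.9 -50.1  82. ]
wrist keeper_knob [  5. 454.] 0.85 [463.9  23.7  80.5]
top well_mouth [310. 258.] 0.9 [517.5  22.2  48. ]
top stop_face [290. 261.] 0.89 [512.4  61.9  48. ]
top block_top [346. 262.] 0.81 [504.  -49.7  82. ]
top keeper_knob [311. 285.] 0.71 [460.5  19.6  80.5]
scene slideway_end [346. 298.] 0.9 [ 515.5 -144.1   48. ]
scene well_mouth [302. 240.] 0.79 [517.1  21.6  48. ]
scene stop_face [294. 231.] 0.85 [514.1  50.9  48. ]
scene block_top [319. 248.] 0.81 [516.3 -46.7  82. ]
scene keeper_knob [272. 238.] 0.57 [456.4  17.5  80.5]
```

View pics/wrist3.png

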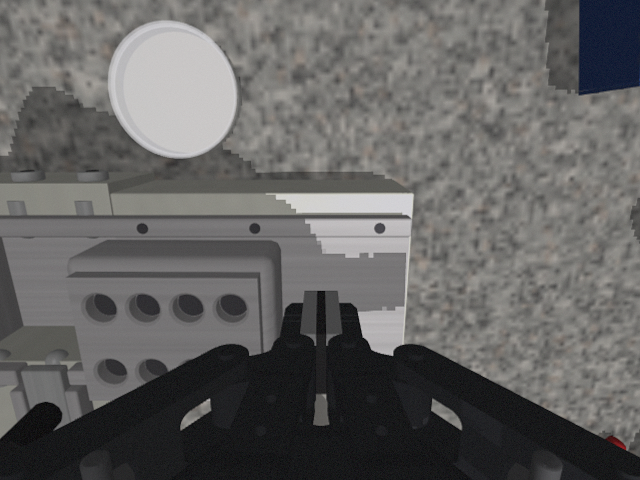

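Call:
carry_out --pt "0 -1 0 0" --pt "0 -1 0 0" --pt "0 -1 0 0" --pt "0 -1 0 0" --pt "0 -1 0 0" --pt "0 -0.8 0 0" --pt "0 -0.3 0 0" --pt "0 -0.3 0 0" --pt "0 0 0 0"

```text
time: 6.38
ee_pos: [515.6, -43.3, 74.2]
tool_rot: [1.0, -0.016, -0.0, -0.0]
ft_force: [-0.2, 0.2, -0.0]
grip_width: -0.001
grasp_force: 0.0
```

Call:
carry_out --pt "0 -0.2 0 0" --pt "0 -0.2 0 0" --pt "0 -0.2 0 0" --pt "0 -0.2 0 0" --pt "0 0 0 0"

```text
time: 6.8
ee_pos: [515.8, -35.7, 74.3]
tool_rot: [1.0, -0.017, -0.0, -0.0]
ft_force: [0.5, 0.8, 0.2]
grip_width: -0.002
grasp_force: 0.0
```

```bash
python3 m.py 4
```

```text
6.8 [515.84026875 -35.6913497   74.27236831] [[0.9994, -0.0339, -0.0002], [-0.0339, -0.9994, 0.001]] [0.51755231 0.81996911 0.212114  ]
wrist slideway_end [563. 302.] 0.74 [ 510.8 -143.    48. ]
wrist stop_face [178. 343.] 0.43 [495.6  31.3  48. ]
wrist block_top [177. 342.] 0.79 [516.3  16.6  82. ]
top well_mouth [289. 261.] 0.6 [511.5  65.   48. ]
top stop_face [289. 258.] 0.94 [517.   64.1  48. ]
top block_top [312. 259.] 0.72 [512.   16.3  82. ]
top keeper_knob [313. 286.] 0.61 [458.8  15.3  80.5]
scene slideway_end [348. 298.] 0.67 [ 516.9 -145.1   48. ]
scene well_mouth [298. 242.] 0.92 [508.8  19.4  48. ]
scene stop_face [293. 230.] 0.57 [515.1  54.1  48. ]
scene block_top [299. 226.] 0.92 [513.   23.4  82. ]
scene keeper_knob [272. 236.] 0.58 [459.   24.1  80.5]
```

Call:
carry_out --pt "0 -0.2 0 0" --pt "0 -0.1 0 0" --pt "0 0 0 0"

```text
time: 7.95
ee_pos: [516.0, -32.8, 74.3]
tool_rot: [1.0, -0.017, -0.0, -0.0]
ft_force: [-0.5, -0.6, 0.5]
grip_width: -0.001
grasp_force: 0.0
```

Call:
carry_out --pt "0 -0.1 0 0" --pt "0 -0.1 0 0" --pt "0 0 0 0"

```text
time: 8.2
ee_pos: [516.1, -31.0, 74.3]
tool_rot: [1.0, -0.017, 0.0, 0.0]
ft_force: [0.3, 0.2, 1.2]
grip_width: 0.003
grasp_force: 0.2
```

Call:
carry_out --pt "0 -0.1 0 0" --pt "0 -0.1 0 0" --pt "0 0 0 0"

```text
time: 8.45
ee_pos: [516.2, -29.0, 74.3]
tool_rot: [1.0, -0.017, -0.0, 0.0]
ft_force: [-0.6, -1.0, 0.5]
grip_width: 0.001
grasp_force: 0.5
```

Call:
carry_out --pt "0 -0.1 0 0" --pt "0 -0.1 0 0" --pt "0 0 0 0"

```text
time: 8.7
ee_pos: [516.2, -28.7, 74.4]
tool_rot: [1.0, -0.017, -0.0, 0.002]
ft_force: [-0.9, -7.0, 0.0]
grip_width: 0.001
grasp_force: 3.0
```

```bash
python3 m.py 5|head -6
```

```text
8.7 [516.19038013 -28.73770924  74.37383859] [[0.9994, -0.0346, -0.0005], [-0.0346, -0.9994, -0.0047]] [-0.88414252 -6.96244531  0.01766057]
wrist slideway_end [207. 301.] 0.73 [516.7  22.5  48. ]
wrist block_top [182. 340.] 0.61 [517.6  21.6  82. ]
top well_mouth [288. 261.] 0.44 [511.7  66.4  48. ]
top stop_face [289. 260.] 0.85 [513.5  64.2  48. ]
top block_top [311. 260.] 0.87 [510.4  19.3  82. ]
```

View pics/wrist5.png

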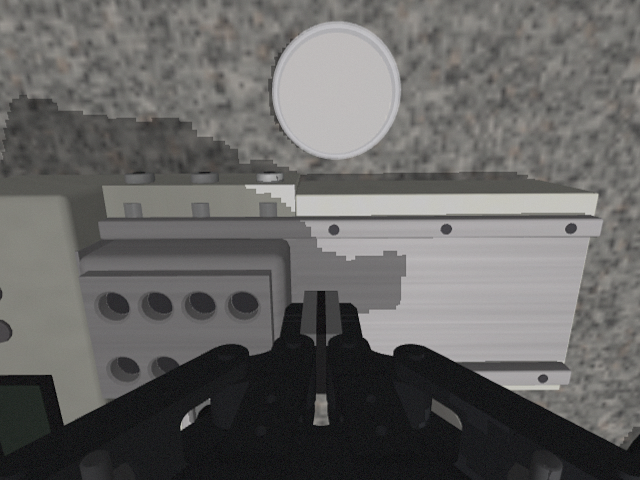

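Call:
carry_out --pt "0 0.8 0 0" --pt "0 0 -2 0" --pt "0 0 -1.5 0" --pt "0 -2 0 0" --pt "0 -2 0 0" --pt "0 -1.6 0 0" --pt "0 0 0 0" --pt "0 0 0 0"

```text
time: 10.27
ee_pos: [517.8, 21.5, 109.2]
tool_rot: [1.0, -0.016, -0.0, -0.0]
ft_force: [-0.0, -0.0, -0.3]
grip_width: -0.003
grasp_force: 0.0
```

```bash
python3 m.py 6
```

```text
10.2667 [517.77737344  21.47308454 109.24511934] [[0.9995, -0.0322, -0.0001], [-0.0322, -0.9995, 0.0006]] [-0.04230331 -0.03567747 -0.25949184]
wrist slideway_end [630. 272.] 0.9 [ 511.9 -142.9   48. ]
wrist stop_face [250. 269.] 0.96 [520.2  59.5  48. ]
wrist block_top [320. 301.] 0.73 [516.1  22.6  82. ]
wrist keeper_knob [320. 399.] 0.45 [463.   24.4  80.5]
top slideway_end [390. 257.] 0.97 [ 515.6 -143.6   48. ]
scene slideway_end [345. 301.] 0.6 [ 510.1 -147.6   48. ]
scene well_mouth [302. 243.] 0.89 [512.7  14.1  48. ]
scene stop_face [292. 231.] 0.94 [511.4  51.4  48. ]
scene block_top [300. 225.] 0.89 [515.6  24.3  82. ]
scene keeper_knob [274. 236.] 0.59 [461.6  21.2  80.5]
```

View pics/wrist6.png

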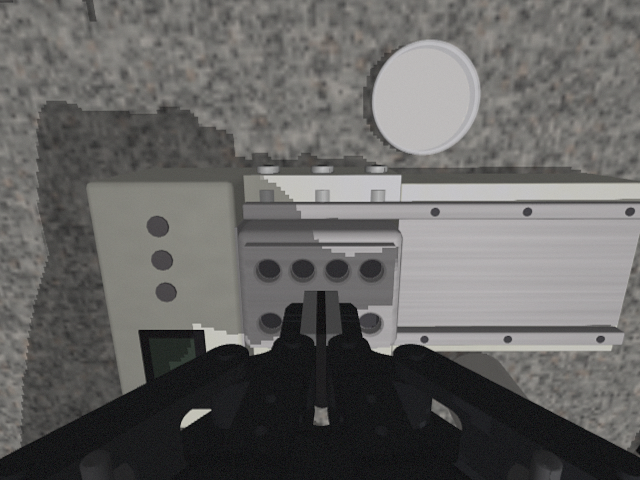

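Call:
carry_out --pt "0 0 0.6 0" --pt "0 0 0.6 0" --pt "0 0 0.2 0" --pt "0 0 0.2 0" --pt "0 0 0 0"

```text
time: 11.58
ee_pos: [517.6, 21.0, 93.1]
tool_rot: [1.0, -0.017, -0.0, -0.0]
ft_force: [-0.6, -0.1, 2.1]
grip_width: -0.001
grasp_force: 0.9
```

Call:
carry_out --pt "0 0 0.2 0" --pt "0 0 0.2 0" --pt "0 0 0.2 0" --pt "0 0 0 0"

```text
time: 11.92
ee_pos: [519.2, 20.8, 87.7]
tool_rot: [1.0, -0.017, 0.001, 0.0]
ft_force: [1.4, -1.0, 1.7]
grip_width: -0.001
grasp_force: 1.0
```

Call:
carry_out --pt "0 0 0.2 0" --pt "0 0 0.2 0" --pt "0 0 0.2 0" --pt "0 0 0 0"

```text
time: 12.25
ee_pos: [516.3, 21.0, 80.1]
tool_rot: [1.0, -0.017, -0.002, -0.0]
ft_force: [-0.0, 0.2, -0.2]
grip_width: -0.002
grasp_force: 0.0
```

Call:
carry_out --pt "0 0 0.4 0" --pt "0 0 0.4 0" --pt "0 0 0.4 0" --pt "0 0 0.3 0" --pt "0 0 0.2 0" --pt "0 0 0 0"

```text
time: 12.75
ee_pos: [517.4, 20.9, 63.5]
tool_rot: [1.0, -0.017, -0.001, -0.0]
ft_force: [-0.0, 0.4, 0.0]
grip_width: -0.003
grasp_force: 0.0
```

Call:
carry_out --pt "0 0 0.2 0" --pt "0 0 0.2 0" --pt "0 0 0 0" --pt "0 0 0 0" --pt "0 0 0 0"

```text
time: 13.17
ee_pos: [518.9, 20.9, 62.0]
tool_rot: [1.0, -0.017, 0.001, 0.0]
ft_force: [-2.9, 0.4, 9.1]
grip_width: 0.004
grasp_force: 4.8
```

```bash
python3 m.py 7
```

```text
13.1667 [518.90139131  20.85938314  62.00703227] [[0.9994, -0.0337, 0.002], [-0.0337, -0.9994, -0.0002]] [-2.93725904  0.36926606  9.1311487 ]
wrist stop_face [227. 315.] 0.62 [518.5  60.4  48. ]
top slideway_end [394. 259.] 0.84 [ 511.1 -151.3   48. ]
scene slideway_end [346. 297.] 0.77 [ 515.9 -141.9   48. ]
scene well_mouth [299. 241.] 0.62 [511.2  21.3  48. ]
scene stop_face [294. 228.] 0.97 [518.5  59.4  48. ]
scene block_top [301. 236.] 0.9 [502.5  -4.2  82. ]
scene keeper_knob [274. 237.] 0.49 [460.7  19.9  80.5]
```

View pics/wrist7.png

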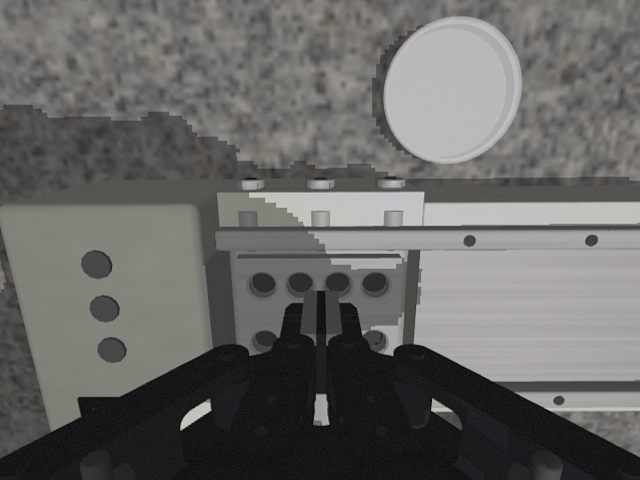

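Call:
carry_out --pt "0 0 0.1 0" --pt "0 0 0 0" --pt "0 0 -1 0" --pt "0 0 -3 0" --pt "0 0 -1.3 0" --pt "-3 0 0 0" --pt "-3 0 0 0" --pt "-2.6 0 0 0" --pt "0 0 0 0" --pt "0 0 0 0"

```text
time: 14.9
ee_pos: [430.5, 24.0, 112.2]
tool_rot: [1.0, -0.017, -0.0, -0.0]
ft_force: [0.6, 0.0, 0.2]
grip_width: 0.001
grasp_force: 0.0
```

```bash
python3 m.py 8
```

```text
14.9 [430.47585358  23.98401112 112.23386568] [[0.9994, -0.0338, -0.0003], [-0.0338, -0.9994, 0.0001]] [0.58316048 0.01734564 0.16506856]
wrist well_mouth [483. 268.] 0.32 [428.2 -63.1  48. ]
wrist stop_face [242. 102.] 0.86 [516.6  59.6  48. ]
wrist block_top [321.  98.] 0.84 [514.4  21.6  82. ]
wrist keeper_knob [322. 223.] 0.57 [463.6  22.8  80.5]
top slideway_end [392. 259.] 0.84 [ 510.3 -147.8   48. ]
top stop_face [293. 260.] 0.6 [514.6  56.4  48. ]
top block_top [311. 259.] 0.7 [512.2  18.1  82. ]
top keeper_knob [391. 258.] 0.25 [ 511.6 -139.7   80.5]
scene slideway_end [345. 301.] 0.92 [ 510.8 -147.2   48. ]
scene well_mouth [301. 241.] 0.84 [513.2  18.9  48. ]
scene block_top [301. 239.] 0.83 [500.  -11.4  82. ]
scene keeper_knob [274. 238.] 0.49 [459.3  16.6  80.5]
```

View pics/wrist8.png

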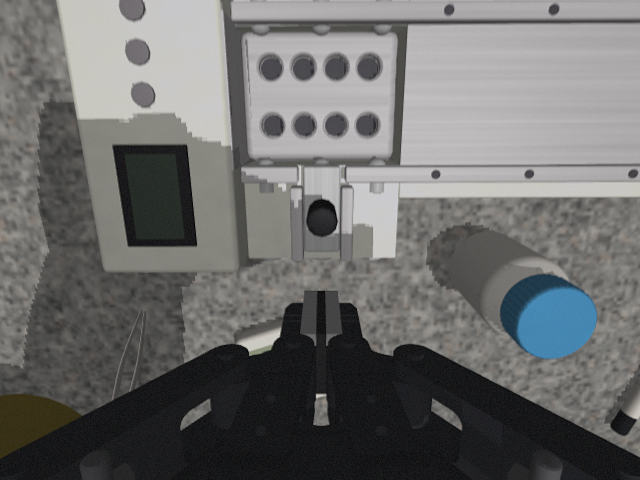

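Call:
carry_out --pt "0 0 1.6 0" --pt "0 0 1.6 0" --pt "0 0 0 0" --pt "1 0 0 0" --pt "0.5 0 0 0" --pt "0.5 0 0 0" --pt "0.5 0 0 0" --pt "0.3 0 0 0" --pt "0.3 0 0 0" --pt "0 0 0 0"

```text
time: 16.63
ee_pos: [464.2, 22.7, 80.8]
tool_rot: [1.0, -0.017, 0.001, 0.0]
ft_force: [0.5, -0.2, 0.2]
grip_width: -0.001
grasp_force: 0.0
```

Call:
carry_out --pt "0.2 0 0 0" --pt "0.2 0 0 0" --pt "0 0 0 0"

```text
time: 16.88
ee_pos: [465.6, 22.7, 80.1]
tool_rot: [1.0, -0.017, -0.001, 0.0]
ft_force: [-4.9, 0.5, 2.9]
grip_width: -0.001
grasp_force: 2.2
```

Call:
carry_out --pt "0.1 0 0 0" --pt "0.1 0 0 0" --pt "0 0 0 0"

```text
time: 17.13
ee_pos: [465.7, 22.7, 79.6]
tool_rot: [1.0, -0.017, -0.003, 0.0]
ft_force: [-7.1, -0.2, 4.8]
grip_width: -0.003
grasp_force: 3.9
```

Force has risen at the expected end of travel; push slightly more, then back off and check.

Call:
carry_out --pt "0.2 0 0 0" --pt "0 0 0 0" --pt "0 0 0 0"

```text
time: 17.38
ee_pos: [465.8, 22.7, 79.3]
tool_rot: [1.0, -0.017, -0.005, 0.0]
ft_force: [-11.3, -0.5, 8.2]
grip_width: -0.001
grasp_force: 5.5
```

Call:
carry_out --pt "-1 0 0 0" --pt "-1.5 0 0 0" --pt "-1 0 -1 0" --pt "0 0 -3 0" --pt "0 0 0 0" --pt "0 0 0 0"

```text
time: 17.88
ee_pos: [438.5, 23.4, 122.3]
tool_rot: [1.0, -0.017, 0.003, 0.0]
ft_force: [0.2, 0.6, 0.3]
grip_width: -0.002
grasp_force: 0.0
```

```bash
python3 m.py 9
```

```text
17.8833 [438.51351205  23.44626831 122.28122441] [[0.9994, -0.0339, 0.0068], [-0.0339, -0.9994, -0.0005]] [0.16990392 0.64353012 0.32834911]
wrist well_mouth [317. 119.] 0.41 [516.6  23.2  48. ]
wrist stop_face [244. 117.] 0.89 [518.6  60.4  48. ]
wrist keeper_knob [321. 192.] 0.61 [483.6  22.4  80.5]
top slideway_end [388. 257.] 0.64 [ 514.9 -139.    48. ]
top well_mouth [309. 259.] 0.57 [514.6  23.9  48. ]
top stop_face [290. 260.] 0.8 [514.1  61.5  48. ]
top block_top [310. 260.] 0.84 [510.1  20.3  82. ]
top keeper_knob [310. 259.] 0.52 [512.2  19.9  80.5]
scene slideway_end [346. 300.] 0.84 [ 512.7 -147.8   48. ]
scene well_mouth [299. 241.] 0.93 [511.1  21.4  48. ]
scene stop_face [296. 229.] 0.71 [521.9  55.2  48. ]
scene block_top [300. 235.] 0.68 [ 5.038e+02 -5.000e-01  8.200e+01]
scene keeper_knob [283. 232.] 0.62 [480.9  24.5  80.5]
```

View pics/wrist9.png

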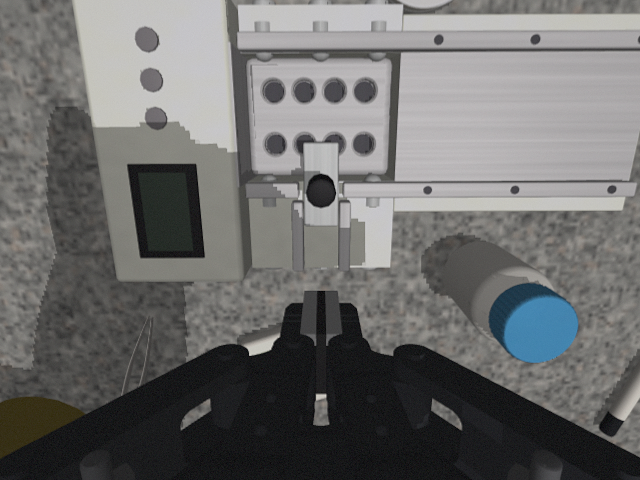

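```bash
python3 -c "
from h import *
print(robot.hand_in())"
```

```text
the job is handed in; nothing more can be done
None
```

I slid the block to the stop, pressed it flush and pushed the keeper over it to its end stop, about 20 to 22 mm by camera. The bottle and the dish were not touched, and I handed the job in at about 18 s; no verdict came back.

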